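Pack the intubation drug tray

TASK

Pack the drug tray for an intubation: lay the four filled, labelled syringes (yellow, red, blue, green) flat and lengthwise in the tray, each in the section of its own label colour, setting each down gently without dropping it. The syringe without a label and the used, empty one with a red label (its plunger pushed right in) do not belong: leave them where they lie.

Things in the scene. Friction and masses are not known exactly. Their poses are not given: they have to be found in the camera images.
- syr_yellow_mid (a point): Filled syringe, yellow label band (x -22 to +12 mm), lying on a 2 mm mat. Point: on the barrel's axis at mid-length, 10 mm above the mat; x towards nozzle, z up. Clear barrel 20 mm thick, x -27 to 53; white cap to x 69; finger flange 34 mm wide (y), 20 high, at x -28; plunger drawn back: rod and thumb disc to x -69. 25 to 50 g. Grip across the barrel here.
- syr_red_mid (a point): Filled syringe, red label band (x -22 to +12 mm), lying on a 2 mm mat. Point: on the barrel's axis at mid-length, 10 mm above the mat; x towards nozzle, z up. Clear barrel 20 mm thick, x -27 to 53; white cap to x 69; finger flange 34 mm wide (y), 20 high, at x -28; plunger drawn back: rod and thumb disc to x -69. 25 to 50 g. Grip across the barrel here.
- syr_blue_mid (a point): Filled syringe, blue label band (x -22 to +12 mm), lying on a 2 mm mat. Point: on the barrel's axis at mid-length, 10 mm above the mat; x towards nozzle, z up. Clear barrel 20 mm thick, x -27 to 53; white cap to x 69; finger flange 34 mm wide (y), 20 high, at x -28; plunger drawn back: rod and thumb disc to x -69. 25 to 50 g. Grip across the barrel here.
- syr_green_mid (a point): Filled syringe, green label band (x -22 to +12 mm), lying on a 2 mm mat. Point: on the barrel's axis at mid-length, 10 mm above the mat; x towards nozzle, z up. Clear barrel 20 mm thick, x -27 to 53; white cap to x 69; finger flange 34 mm wide (y), 20 high, at x -28; plunger drawn back: rod and thumb disc to x -69. 25 to 50 g. Grip across the barrel here.
- syr_plain_mid (a point): Look-alike: syringe of the same size and shape, capped, plunger drawn back, but with NO coloured label (clear barrel only). Point and axes as for the labelled ones.
- syr_used_mid (a point): Look-alike: used, empty syringe with a red label like the filled red one's, but its plunger is pushed right in (thumb disc close behind the flange, no rod showing) and it has no cap: it spans only x -35 to +65 mm. Point on the barrel's axis, 28 mm from the flange; x towards the nozzle.
- yellow_section (a point): Yellow section of the drug tray: open yellow plastic trough, inside 164 (x) by 72 (y) mm. Point: centre of its inner floor, about 8 mm above the worktop; x along its length, z up. Walls 2.5 mm thick rise 12.5 mm above the floor. Four sections lie side by side, 78 mm apart in y, in a white tray fixed to the worktop; their order varies.
- red_section (a point): Red section of the drug tray: open red plastic trough, inside 164 (x) by 72 (y) mm. Point: centre of its inner floor, about 8 mm above the worktop; x along its length, z up. Walls 2.5 mm thick rise 12.5 mm above the floor. Four sections lie side by side, 78 mm apart in y, in a white tray fixed to the worktop; their order varies.
- blue_section (a point): Blue section of the drug tray: open blue plastic trough, inside 164 (x) by 72 (y) mm. Point: centre of its inner floor, about 8 mm above the worktop; x along its length, z up. Walls 2.5 mm thick rise 12.5 mm above the floor. Four sections lie side by side, 78 mm apart in y, in a white tray fixed to the worktop; their order varies.
- green_section (a point): Green section of the drug tray: open green plastic trough, inside 164 (x) by 72 (y) mm. Point: centre of its inner floor, about 8 mm above the worktop; x along its length, z up. Walls 2.5 mm thick rise 12.5 mm above the floor. Four sections lie side by side, 78 mm apart in y, in a white tray fixed to the worktop; their order varies.
Not all that is in view belongs to the job. What is shaped like the part that bears syr_green_mid but orange is not meant.

How it is judged:
At the end, for the whole second after the job is handed in: Each filled syringe lies flat (within 0.1 rad), at rest, in the section of its colour: centre within 22 mm lengthwise and 28 mm sideways of the middle, 5 to 15 mm above the floor; the unlabelled and the empty syringe within 20 mm of their starts (x of syr_yellow_mid in the frame of yellow_section between -0.022 and 0.022 m and y of syr_yellow_mid in the frame of yellow_section between -0.028 and 0.028 m and z of syr_yellow_mid in the frame of yellow_section between 0.005 and 0.015 m and angle between syr_yellow_mid's own x axis and vertical between 1.47 and 1.67 rad and linear speed of each of syr_yellow, syr_red, syr_blue, syr_green below 0.02 m/s and x of syr_red_mid in the frame of red_section between -0.022 and 0.022 m and y of syr_red_mid in the frame of red_section between -0.028 and 0.028 m and z of syr_red_mid in the frame of red_section between 0.005 and 0.015 m and angle between syr_red_mid's own x axis and vertical between 1.47 and 1.67 rad and x of syr_blue_mid in the frame of blue_section between -0.022 and 0.022 m and y of syr_blue_mid in the frame of blue_section between -0.028 and 0.028 m and z of syr_blue_mid in the frame of blue_section between 0.005 and 0.015 m and angle between syr_blue_mid's own x axis and vertical between 1.47 and 1.67 rad and x of syr_green_mid in the frame of green_section between -0.022 and 0.022 m and y of syr_green_mid in the frame of green_section between -0.028 and 0.028 m and z of syr_green_mid in the frame of green_section between 0.005 and 0.015 m and angle between syr_green_mid's own x axis and vertical between 1.47 and 1.67 rad and distance of each of syr_plain_mid, syr_used_mid from where it was at the start of the episode below 0.02 m); the robot touches nothing.
It fails at once if a filled syringe is dropped or thrown: out of the fingers and moving faster than 0.7 m/s ((linear speed of syr_yellow above 0.7 m/s and contact force between the fingers and syr_yellow below 0.01 N) or (linear speed of syr_red above 0.7 m/s and contact force between the fingers and syr_red below 0.01 N) or (linear speed of syr_blue above 0.7 m/s and contact force between the fingers and syr_blue below 0.01 N) or (linear speed of syr_green above 0.7 m/s and contact force between the fingers and syr_green below 0.01 N)).
It fails at once if the unlabelled syringe is moved by more than 20 mm (distance of syr_plain_mid from where it was at the start of the episode above 0.02 m).
It fails at once if the empty red-labelled syringe is moved by more than 20 mm (distance of syr_used_mid from where it was at the start of the episode above 0.02 m).
It also fails if it takes over 99 s, if anything falls off the work surface, if the arm or the gripper's body presses on something with over 40 N, if the wrist force passes 120 N, or if a joint passes its speed limit or range.

ROBOT

A 6-joint arm with a two-finger parallel gripper is mounted at the origin on the work surface. World frame = base frame: x ahead of the robot, y to its left, z up, the work surface at z = 0. Lengths are in m, angles in rad, forces in N, time in s.
With the tool pointing down it reaches from about 0.35 to 0.775 m from the base axis. Payload 7.3 kg.
Tool frame: the origin (TCP) lies between the finger pads; the fingertips stand 17 mm ahead of it and the grasp point (between the pads) lies 2 mm behind it; z points along the fingers, y is the direction in which the jaws open and shut (so a half turn about z gives the same grasp; the last joint's range is limited). The gripper opens to 92 mm and grips with 3 to 60 N. Pads are 19 mm wide; open, the fingers measure 130 mm over their backs; the gripper's body (75 mm by 190 mm) begins 47 mm behind the grasp point.
Start: joints at [-1.46, 0.342, 1.524, -0, 1.275, -0.146], TCP at [0.133, -0.508, 0.223] pointing down, gripper open.
Joint ranges: [-2.53, 2.53], [-0.77, 2.02], [0.04, 2.7], [-1, 4.14], [0.28, 2.66], [-3.11, 3.11]. Speed limits (rad/s): [2.57, 2.57, 3.14, 3.14, 3.14, 3.14].

INTERFACE

Orientations are given as [roll, pitch, yaw] about the fixed x, y, z axes, in that order (R = Rz(yaw) Ry(pitch) Rx(roll)).
In Python, from cell import sensors, vision, hand_in gives the robot as it stands.
- The arm moves only by the tool step_arm, never from a script. Its argument "series" is a list of rows, each a list of 5 numbers: the opening, from 0 (shut) to 1 (fully open), then the shift along the world's x, y, z each as a share of 25 mm, from -1 to 1, then the turn about the world's z as a share of 0.08 rad, from -1 to 1. A call has 1 to 12 rows; each row shifts and turns the commanded pose from where the row before left it; what a row does not reach is not made up. A row lasts 1/10 s, in which the tool goes at most 50 mm and 8.59 degrees, less where a joint would pass 70% of its speed; a pose out of reach is approached as far as the arm can. A call with a number of a shift or a turn outside -1 to 1 is refused whole. A call with a gripper value outside its range is refused whole. The fingers move at their own pace and stop on an object; "squeeze" is the grip in N (left out, the last holds). Time passes only in rows, so rows that do not move let the fingers close. It gives the time, the measured TCP pose, the force and the opening at its end, in the units of the state.
- sensors.observe(): the state, without advancing time (a new reading comes with each control period).
- vision.read_camera(name): name is "scene" or "side" or "wrist"; returns a dict with "pixels" (384x512x3 uint8, blue, green, red), "range_z" (384x512 float32, m along the optical axis (not along the pixel's ray), 0 where there is no reading), "camera_matrix" (3x3 intrinsics, pixels), "k1" (the pictures are not rectified: a ray, as slopes to the right and down, at radius r is drawn at 1 + k1 r^2 times it, then the intrinsics apply), "pose" (4x4, takes a point from camera to world coordinates). Camera axes: x right, y down, z forward; pixel columns grow to the right and rows downward; lengths in m; the calibration is good to about 2 mm. A picture is of the moment at which its call begins.
- hand_in(): hands the job in, once; it reports no verdict.
The state is a dict: "time": time; "qpos": joint angles; "qvel": joint speeds; "joint_efforts": joint torques, N m; "tool_pos": TCP position; "tool_rot": TCP orientation; "contact_force": force on the tool from outside, world axes, zero at the start; "torque": the same for the moment, N m; "opening": finger opening in m.
Only numpy, scipy, OpenCV 4.12 (cv2) and the standard library are available. Lean on these libraries where they do the work, as an engineer would, in place of code of your own. Each camera call takes 0.05 s, during which the arm holds its last target.

## Working session

There is one attempt and no reset: what is moved stays moved. The work goes in short steps, Python scripts to look and compute and a tool call to move; the robot and the scene stay as the last step left them, time stands still between calls to the robot, and variables do not carry over. Pictures are saved under pics/ and viewed, and the job is handed in when it is done.

Besides the shell and the picture viewer there is one more tool, called after ">>>" as a command line: name --pt "numbers of a row" for each row, then --argument value for the rest. step_arm: Moves the arm, as the interface text tells. Its arguments: {"type":"object","properties":{"series":{"type":"array","items":{"type":"array","items":{"type":"number","minimum":-1,"maximum":1}}},"squeeze":{"type":"number"}},"required":["series"]}

```bash
ls; mkdir -p pics; python3 - <<'E'
from cell import sensors, vision
import cv2
print(sensors.observe())
for n in ["scene","side","wrist"]:
    c=vision.read_camera(n); cv2.imwrite(f"pics/{n}0.png",c["pixels"]); print(n,c["camera_matrix"].tolist(),c["k1"],c["pose"].round(4).tolist())
    import numpy as np; np.savez(f"pics/{n}0.npz",**c)
E
```

```text
pics
{'time': 0.0, 'qpos': array([-1.45999925e+00,  3.42708351e-01,  1.52503962e+00,  2.24611124e-05,
        1.27542480e+00, -1.46014751e-01]), 'qvel': array([ 0.00162861,  0.0025058 , -0.00076219, -0.00155504,  0.00291154,
       -0.00020876]), 'joint_efforts': array([-1.39109776e-03, -4.31244743e+01, -2.44221014e+01,  7.17408629e-02,
        5.59722050e-02, -1.22295064e-04]), 'tool_pos': array([ 0.1333216 , -0.50734304,  0.22184456]), 'tool_rot': array([-3.14003248e+00, -2.51149901e-04,  2.56805081e-01]), 'contact_force': array([-0.4014479 , -0.43776053,  0.11255284]), 'torque': array([0.04759997, 0.00138764, 0.03234067]), 'opening': 0.0919191506210019}
scene [[352.0019842149512, 0.0, 244.27328842051094], [0.0, 352.0019842149512, 186.25620472539939], [0.0, 0.0, 1.0]] -0.09302101984728924 [[0.7872, 0.3866, -0.4804, 0.9063], [0.6167, -0.5012, 0.607, -0.6601], [-0.0061, -0.7741, -0.633, 0.6376], [0.0, 0.0, 0.0, 1.0]]
side [[497.4240496420237, 0.0, 257.9380493268508], [0.0, 497.4240496420237, 193.92251385926852], [0.0, 0.0, 1.0]] -0.039948199639061974 [[-0.8686, -0.2449, 0.4307, -0.2299], [-0.4954, 0.4305, -0.7544, 1.0883], [-0.0006, -0.8687, -0.4953, 0.8194], [0.0, 0.0, 0.0, 1.0]]
wrist [[286.5745372498161, 0.0, 251.65089141020013], [0.0, 286.5745372498161, 197.90395871086668], [0.0, 0.0, 1.0]] -0.01737041140008522 [[0.2556, -0.9264, -0.2765, 0.2086], [-0.9668, -0.2452, -0.0723, -0.4867], [-0.0008, 0.2858, -0.9583, 0.3848], [0.0, 0.0, 0.0, 1.0]]
```

View pics/scene0.png

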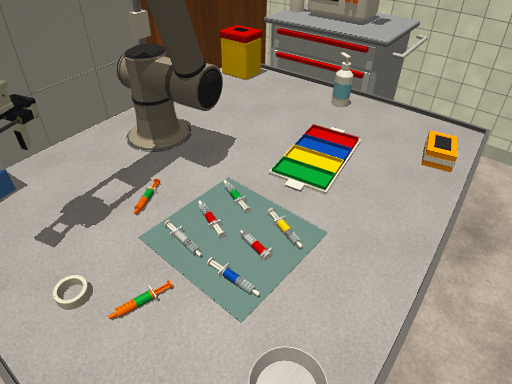

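View pics/side0.png

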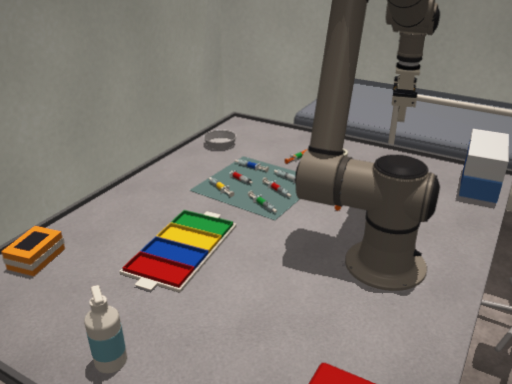

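View pics/wrist0.png

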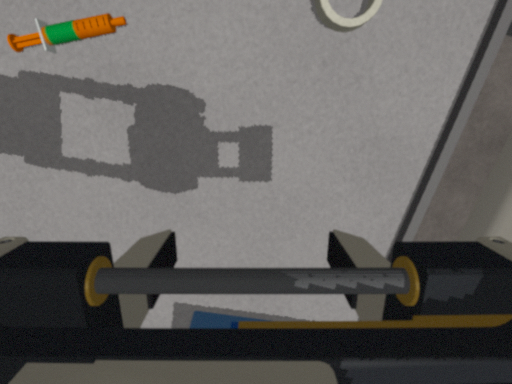

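```bash
cat > h.py <<'E'
import numpy as np, cv2
def grab(name):
    from cell import vision
    return vision.read_camera(name)
def load(f): return dict(np.load(f))
def cast(c,uv,z):
    uv=np.atleast_2d(np.array(uv,float)); K=c["camera_matrix"]; k=float(c["k1"])
    d=cv2.undistortPoints(uv[:,None,:],K,np.array([k,0,0,0.]))[:,0]
    P=c["pose"]; r=np.c_[d,np.ones(len(d))]@P[:3,:3].T; o=P[:3,3]
    return o+r*((z-o[2])/r[:,2])[:,None]
def proj(c,p):
    P=np.linalg.inv(c["pose"]); p=np.atleast_2d(p)@P[:3,:3].T+P[:3,3]
    return cv2.projectPoints(p,np.zeros(3),np.zeros(3),c["camera_matrix"],np.array([float(c["k1"]),0,0,0.]))[0][:,0]
R={"red":[(0,6),(172,180)],"yellow":[(22,34)],"green":[(45,85)],"blue":[(100,125)],"orange":[(7,20)]}
def mask(img,col,s=120,v=50):
    h=cv2.cvtColor(img,cv2.COLOR_BGR2HSV); m=np.zeros(h.shape[:2],np.uint8)
    for a,b in R[col]: m|=cv2.inRange(h,(a,s,v),(b,255,255))
    return m
def blobs(img,col,amin=25,**k):
    n,l,st,ce=cv2.connectedComponentsWithStats(mask(img,col,**k),connectivity=8)
    return [(st[i,4],ce[i],l==i) for i in range(1,n) if st[i,4]>=amin]
def axis(m):
    y,x=np.nonzero(m); return np.c_[x,y]
E
python3 - <<'E'
from h import *
for n in ["scene","side"]:
    c=load(f"pics/{n}0.npz")
    for col in ["red","yellow","green","blue"]:
        for a,ce,m in blobs(c["pixels"],col,20):
            z=0.012 if a<400 else 0.008
            p=cast(c,ce,z)[0]
            if not(0<p[0]<1 and -.8<p[1]<.8): continue
            w=cast(c,axis(m),z)[:,:2]; ev,V=np.linalg.eigh(np.cov(w.T))
            print(n,col,a,ce.round(1),p.round(4),"ang",np.arctan2(V[1,1],V[0,1]).round(3),"len",(np.sqrt(ev*12)).round(4)[::-1])
c=load("pics/scene0.npz")
cv2.imwrite("pics/crop0.png",cv2.resize(c["pixels"][170:320,130:330],None,fx=4,fy=4,interpolation=cv2.INTER_CUBIC))
E
```

```text
scene red 590 [332.1 135.4] [0.4977 0.3474 0.008 ] ang -3.036 len [0.1759 0.0787]
scene red 78 [209.6 216.7] [ 0.437  -0.2104  0.012 ] ang 2.59 len [0.0353 0.0205]
scene red 117 [257.9 246.8] [ 0.5936 -0.2157  0.012 ] ang 2.729 len [0.0354 0.0233]
scene yellow 805 [314.6 158.1] [0.5173 0.1886 0.008 ] ang -3.038 len [0.177  0.0797]
scene yellow 102 [282.8 225.3] [ 0.6011 -0.1222  0.012 ] ang 2.519 len [0.0364 0.0244]
scene green 1035 [303.5 172. ] [0.5267 0.104  0.008 ] ang -3.04 len [0.1744 0.088 ]
scene green 62 [148.1 193.1] [ 0.239  -0.2462  0.012 ] ang 2.378 len [0.0357 0.0212]
scene green 66 [234.7 193.9] [ 0.4311 -0.1023  0.012 ] ang 2.547 len [0.0341 0.0224]
scene green 159 [142.5 298.4] [ 0.4903 -0.4736  0.012 ] ang 1.373 len [0.0332 0.0239]
scene blue 664 [323.7 146.2] [0.507 0.268 0.008] ang -3.039 len [0.1741 0.0772]
scene blue 143 [230.2 274.8] [ 0.5935 -0.3163  0.012 ] ang 2.962 len [0.0357 0.023 ]
side red 43 [236.3 175.2] [ 0.604  -0.2193  0.012 ] ang 2.311 len [0.0502 0.0233]
side red 44 [274.7 185.9] [ 0.4501 -0.217   0.012 ] ang 2.194 len [0.046 0.023]
side red 1389 [158.4 268.8] [0.5059 0.324  0.008 ] ang -3.045 len [0.177  0.0857]
side yellow 40 [219.3 184.9] [ 0.6162 -0.1301  0.012 ] ang 2.224 len [0.043  0.0226]
side yellow 935 [190.  235.7] [0.5253 0.1597 0.008 ] ang -3.035 len [0.1749 0.0781]
side green 21 [298.6 154.8] [ 0.4866 -0.4786  0.012 ] ang 1.939 len [0.0376 0.0192]
side green 40 [260.1 200.2] [ 0.446  -0.1094  0.012 ] ang 2.186 len [0.0396 0.0205]
side green 761 [203.  222.3] [0.5337 0.083  0.008 ] ang -3.039 len [0.1746 0.0723]
side blue 42 [251.  164.5] [ 0.602  -0.3178  0.012 ] ang 2.233 len [0.045 0.028]
side blue 1009 [175.1 251.3] [0.5158 0.2409 0.008 ] ang -3.04 len [0.1757 0.0731]
```

View pics/crop0.png

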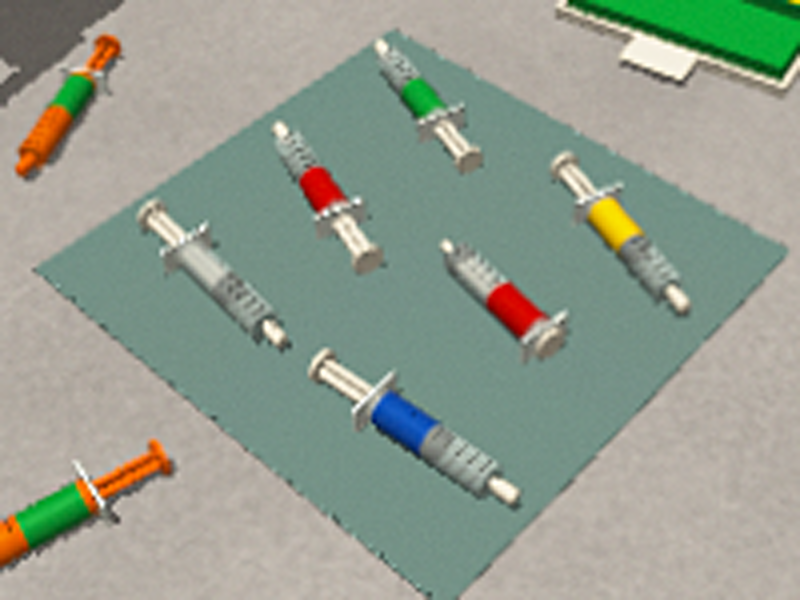

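>>> step_arm --pt "1 0.8 1 0.25 -0.27" --pt "1 0.8 1 0.25 -0.27" --pt "1 0.8 1 0.25 -0.27" --pt "1 0.8 1 0.25 -0.27" --pt "1 0.8 1 0.25 -0.27" --pt "1 0.8 1 0.25 -0.27" --pt "1 0.8 1 0.25 -0.27" --pt "1 0.8 1 0.25 -0.27" --pt "1 0.8 1 0.25 -0.27" --pt "1 0.8 1 0.25 -0.27" --pt "1 0.8 1 0.25 -0.27" --pt "1 0.8 1 0.25 -0.27"

```text
time: 1.35
tool_pos: [0.3739, -0.2066, 0.2977]
tool_rot: [-3.142, 0.0, -0.003]
contact_force: [0.8, -0.9, -1.1]
opening: 0.0919
```

>>> step_arm --pt "1 0 0 0 0" --pt "1 0 0 0 0" --pt "1 0 0 0 0"

```text
time: 1.65
tool_pos: [0.3728, -0.2083, 0.2972]
tool_rot: [-3.142, 0.001, -0.003]
contact_force: [0.3, -0.7, 0.3]
opening: 0.092
```

```bash
python3 - <<'E'
from h import *
c=grab("wrist"); np.savez("pics/wrist1.npz",**c); cv2.imwrite("pics/wrist1.png",c["pixels"])
from cell import sensors
s=sensors.observe(); print(s["time"],s["tool_pos"],s["tool_rot"])
for col in ["red","yellow","green","blue"]:
    for a,ce,m in blobs(c["pixels"],col,20):
        z=0.012; p=cast(c,ce,z)[0]
        w=cast(c,axis(m),z)[:,:2]; ev,V=np.linalg.eigh(np.cov(w.T))
        print(col,a,ce.round(1),p.round(4),"ang",np.arctan2(V[1,1],V[0,1]).round(3),"len",(np.sqrt(ev*12)).round(4)[::-1])
E
```

```text
1.7 [ 0.37273735 -0.20842735  0.29718692] [-3.14139464e+00  8.03315691e-04 -3.47452383e-03]
red 169 [256.4   5.2] [ 0.5917 -0.214   0.012 ] ang 1.558 len [0.0203 0.0142]
red 305 [254.6 116.5] [ 0.4447 -0.2118  0.012 ] ang 2.734 len [0.0336 0.0198]
yellow 91 [187.5   2.7] [ 0.5951 -0.1199  0.012 ] ang 1.367 len [0.0205 0.0086]
yellow 1430 [ 9.3 91.1] [0.483  0.1532 0.012 ] ang 3.058 len [0.1089 0.0326]
yellow 45 [454.2 321.6] [ 0.0708 -0.592   0.012 ] ang 1.82 len [0.0312 0.023 ]
green 6656 [38.6 57.9] [0.5276 0.0996 0.012 ] ang -3.024 len [0.1553 0.0829]
green 304 [433.8  85.2] [ 0.4897 -0.4757  0.012 ] ang 1.377 len [0.0328 0.0192]
green 298 [183.3 120.8] [ 0.4386 -0.104   0.012 ] ang 2.694 len [0.0334 0.0199]
green 203 [276.6 239.9] [ 0.2419 -0.2497  0.012 ] ang 2.04 len [0.0323 0.02  ]
blue 188 [330.    5.7] [ 0.5914 -0.3148  0.012 ] ang 1.622 len [0.0211 0.0152]
```

View pics/wrist1.png

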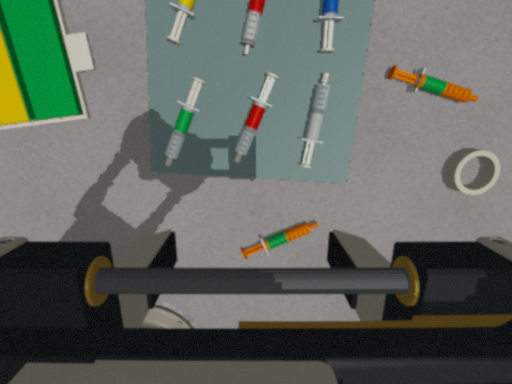

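>>> step_arm --pt "0.5 0.34 -0.01 -1 -0.64" --pt "0.5 0.34 -0.01 -1 -0.64" --pt "0.5 0.34 -0.01 -1 -0.64" --pt "0.5 0.34 -0.01 -1 -0.64" --pt "0.5 0.34 -0.01 -1 -0.64" --pt "0.5 0.34 -0.01 -1 -0.64" --pt "0.5 0.34 -0.01 -1 -0.64" --pt "0.5 0.34 0 -1 -0.6" --pt "0.5 0 0 0 0" --pt "0.5 0 0 0 0"

```text
time: 2.7
tool_pos: [0.4407, -0.2101, 0.0976]
tool_rot: [-3.142, 0.001, -0.409]
contact_force: [0.1, -0.5, 0.5]
opening: 0.0459
```

```bash
cat > look.py <<'E'
import sys
from h import *
from cell import sensors
n=sys.argv[1]; cols=sys.argv[2].split(",")
c=grab("wrist"); np.savez(f"pics/{n}.npz",**c); cv2.imwrite(f"pics/{n}.png",c["pixels"])
s=sensors.observe(); t=s["tool_pos"]; print(s["time"],t.round(4),s["tool_rot"].round(4),s["contact_force"].round(1),s["opening"])
z=float(sys.argv[3]) if len(sys.argv)>3 else .012
for col in cols:
    for a,ce,m in blobs(c["pixels"],col,60):
        w=cast(c,axis(m),z)[:,:2]; p=w.mean(0); ev,V=np.linalg.eigh(np.cov(w.T))
        d=V[:,1]; ang=np.arctan2(d[1],d[0]); ang=(ang+np.pi/2)%np.pi-np.pi/2
        print(col,a,ce.round(1),p.round(4),"ang",ang.round(3),"len",(np.sqrt(ev*12)).round(4)[::-1],"from tcp",(p-t[:2]).round(4), "mid if nozzle along/against ang", (p+.005*np.array([np.cos(ang),np.sin(ang)])-t[:2]).round(4),(p-.005*np.array([np.cos(ang),np.sin(ang)])-t[:2]).round(4))
E
python3 look.py w2 red,green
```

```text
2.75 [ 0.4412 -0.2103  0.0983] [ 3.1412e+00 -6.0000e-04 -4.0850e-01] [-1.4  0.2 -0. ] 0.04624472224347943
red 1046 [177.6  19.1] [ 0.598  -0.2148] ang -0.118 len [0.0275 0.0202] from tcp [ 0.1568 -0.0045] mid if nozzle along/against ang [ 0.1618 -0.0051] [ 0.1519 -0.0039]
red 802 [253.3 199. ] [ 0.4424 -0.2113] ang -0.395 len [0.0343 0.02  ] from tcp [ 0.0012 -0.0009] mid if nozzle along/against ang [ 0.0058 -0.0029] [-0.0034  0.001 ]
green 225 [151.1 237.1] [ 0.4461 -0.1076] ang 1.283 len [0.0223 0.0105] from tcp [0.0049 0.1027] mid if nozzle along/against ang [0.0063 0.1075] [0.0035 0.0979]
```

View pics/w2.png

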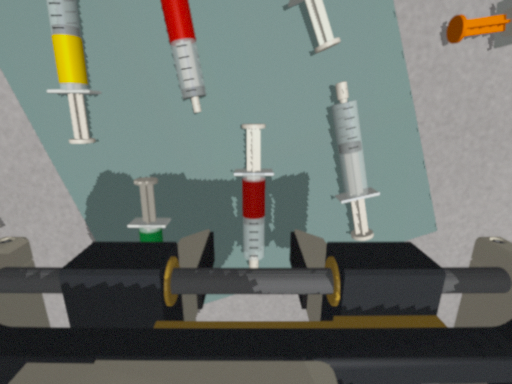

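>>> step_arm --pt "0.5 -0.12 0.04 -1 0.15" --pt "0.5 0 0 -1 0" --pt "0.5 0 0 -0.6 0" --pt "0.5 0 0 -0.48 0" --pt "0.5 0 0 0 0" --pt "0.5 0 0 0 0"

```text
time: 3.35
tool_pos: [0.4388, -0.209, 0.0215]
tool_rot: [3.141, -0.001, -0.397]
contact_force: [0.0, 0.3, 0.4]
opening: 0.0455
```

>>> step_arm --pt "0 0 0 0 0" --pt "0 0 0 0 0" --pt "0 0 0 0 0" --pt "0 0 0 0 0" --pt "0 0 0 0 0" --squeeze 20

```text
time: 3.85
tool_pos: [0.4384, -0.2085, 0.0207]
tool_rot: [3.141, -0.0, -0.397]
contact_force: [-0.4, 0.8, 0.1]
opening: 0.0106
```

>>> step_arm --pt "0 0 0 0 0" --pt "0 0 0 0 0"

```text
time: 4.05
tool_pos: [0.4384, -0.2085, 0.0205]
tool_rot: [3.142, 0.0, -0.397]
contact_force: [-0.1, 0.0, 0.2]
opening: 0.0008
```

```bash
python3 look.py w3 red
```

```text
4.1 [ 0.4383 -0.2085  0.0205] [ 3.1415e+00  1.0000e-04 -3.9680e-01] [-0.1 -0.3  0.2] 0.0003795902913054091
red 826 [254.9 220.1] [ 0.4484 -0.2138] ang -0.566 len [0.0233 0.0198] from tcp [ 0.0101 -0.0052] mid if nozzle along/against ang [ 0.0143 -0.0079] [ 0.0059 -0.0026]
```

View pics/w3.png

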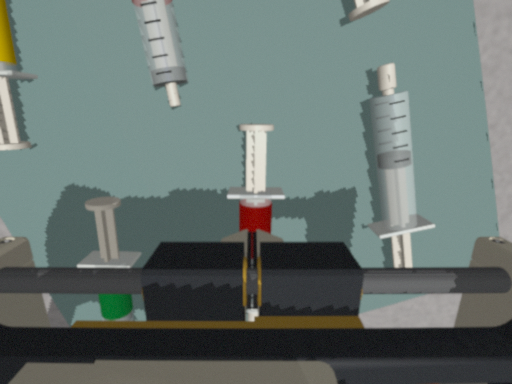

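```bash
python3 - <<'E'
from h import *
for n in ["side","scene"]:
    c=grab(n); np.savez(f"pics/{n}3.npz",**c)
    u,v=proj(c,[.44,-.21,.03])[0].astype(int); print(u,v)
    s=50; im=c["pixels"][max(v-s,0):v+s,max(u-s,0):u+s]
    cv2.imwrite(f"pics/{n}3.png",cv2.resize(im,None,fx=5.5,fy=5.5,interpolation=cv2.INTER_CUBIC))
E
```

```text
276 182
210 211
```

View pics/side3.png

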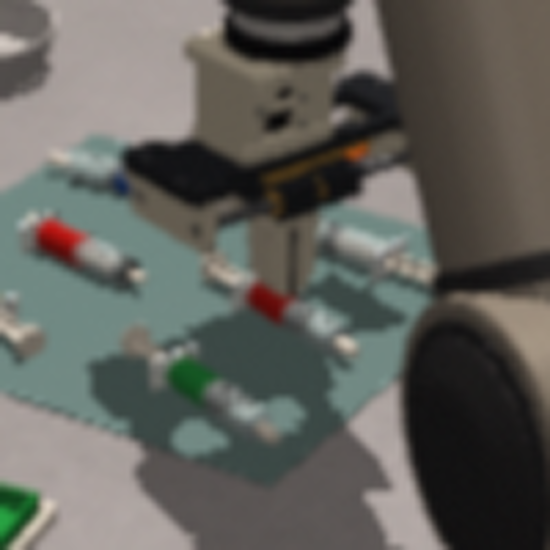

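View pics/scene3.png

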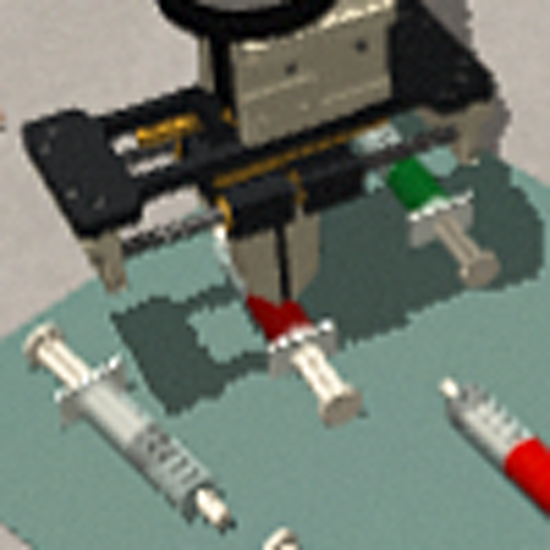

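```bash
python3 - <<'E'
from h import *
def pt(c,u,v):
    d=cv2.undistortPoints(np.array([[[u,v]]],float),c["camera_matrix"],np.array([float(c["k1"]),0,0,0.]))[0,0]
    z=c["range_z"][v,u]; return (c["pose"]@np.r_[d*z,z,1])[:3].round(4)
for n,(u0,u1,v0,v1) in {"scene":(203,222,198,224),"side":(268,292,170,194)}.items():
    c=load(f"pics/{n}3.npz")
    for v in range(v0,v1,2):
        print(n,v,[ (u,*(pt(c,u,v)[1:]*1000).astype(int)) for u in range(u0,u1,3)])
E
```

```text
scene 198 [(203, np.int64(-248), np.int64(114)), (206, np.int64(-240), np.int64(109)), (209, np.int64(-235), np.int64(109)), (212, np.int64(-227), np.int64(104)), (215, np.int64(-217), np.int64(97)), (218, np.int64(-214), np.int64(98)), (221, np.int64(-207), np.int64(95))]
scene 200 [(203, np.int64(-249), np.int64(109)), (206, np.int64(-242), np.int64(106)), (209, np.int64(-234), np.int64(100)), (212, np.int64(-228), np.int64(98)), (215, np.int64(-202), np.int64(71)), (218, np.int64(-139), np.int64(0)), (221, np.int64(-135), np.int64(1))]
scene 202 [(203, np.int64(-249), np.int64(103)), (206, np.int64(-242), np.int64(98)), (209, np.int64(-234), np.int64(95)), (212, np.int64(-209), np.int64(68)), (215, np.int64(-204), np.int64(67)), (218, np.int64(-148), np.int64(3)), (221, np.int64(-141), np.int64(1))]
scene 204 [(203, np.int64(-249), np.int64(95)), (206, np.int64(-223), np.int64(67)), (209, np.int64(-217), np.int64(65)), (212, np.int64(-209), np.int64(61)), (215, np.int64(-203), np.int64(59)), (218, np.int64(-151), np.int64(0)), (221, np.int64(-147), np.int64(1))]
scene 206 [(203, n
[... 5327 characters left out ...]
t64(-202), np.int64(21)), (286, np.int64(-239), np.int64(1)), (289, np.int64(-245), np.int64(1))]
side 190 [(268, np.int64(-199), np.int64(0)), (271, np.int64(-203), np.int64(1)), (274, np.int64(-206), np.int64(1)), (277, np.int64(-197), np.int64(10)), (280, np.int64(-189), np.int64(19)), (283, np.int64(-190), np.int64(21)), (286, np.int64(-192), np.int64(23)), (289, np.int64(-236), np.int64(-1))]
side 192 [(268, np.int64(-184), np.int64(2)), (271, np.int64(-186), np.int64(3)), (274, np.int64(-196), np.int64(0)), (277, np.int64(-199), np.int64(1)), (280, np.int64(-192), np.int64(9)), (283, np.int64(-184), np.int64(17)), (286, np.int64(-190), np.int64(16)), (289, np.int64(-218), np.int64(2))]
```

>>> step_arm --pt "0.5 0 0 0 0" --pt "0.5 0 0 0 0" --pt "0.5 0 0 0 0" --pt "0.5 0 0 0 0" --pt "0.5 0 0 0 0" --pt "0.5 0 0 -0.4 0" --pt "0.5 0 0 -0.2 0" --pt "0.5 0 0 0 0"

```text
time: 5.0
tool_pos: [0.4376, -0.2081, 0.0044]
tool_rot: [-3.141, 0.002, -0.397]
contact_force: [-0.6, -0.3, -0.9]
opening: 0.0463
```

```bash
python3 - <<'E'
from h import *
c=grab("scene"); np.savez("pics/scene4.npz",**c)
u,v=210,211
s=50; im=c["pixels"][v-s:v+s,u-s:u+s]
cv2.imwrite("pics/scene4.png",cv2.resize(im,None,fx=5.5,fy=5.5,interpolation=cv2.INTER_CUBIC))
E
```

```text
(no output)
```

View pics/scene4.png

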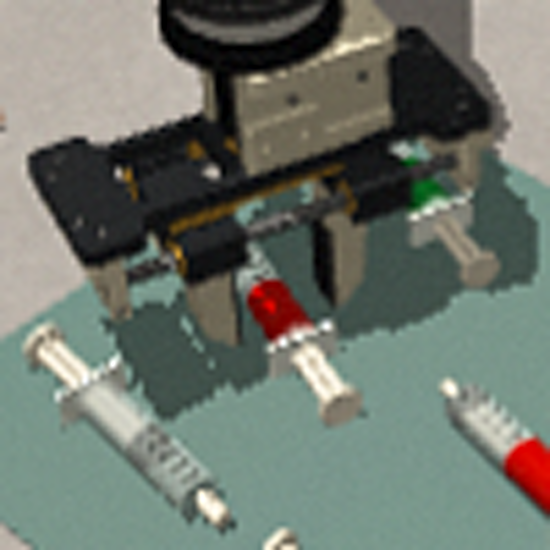

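```bash
python3 - <<'E'
from h import *
def pt(c,u,v):
    d=cv2.undistortPoints(np.array([[[u,v]]],float),c["camera_matrix"],np.array([float(c["k1"]),0,0,0.]))[0,0]
    z=c["range_z"][v,u]; return (c["pose"]@np.r_[d*z,z,1])[:3].round(4)
c=load("pics/scene4.npz")
for u in (200,201,202,220,221,222): print(u,[(v,*(pt(c,u,v)*1000).astype(int).tolist()) for v in range(210,226)])
E
```

```text
200 [(210, 457, -258, 82), (211, 436, -239, 53), (212, 434, -238, 47), (213, 435, -240, 46), (214, 436, -240, 44), (215, 434, -239, 38), (216, 435, -240, 36), (217, 435, -241, 33), (218, 435, -242, 31), (219, 436, -242, 28), (220, 434, -242, 23), (221, 435, -242, 20), (222, 434, -242, 16), (223, 424, -234, 0), (224, 428, -237, 2), (225, 430, -240, 1)]
201 [(210, 456, -254, 79), (211, 437, -237, 52), (212, 438, -238, 50), (213, 437, -238, 45), (214, 434, -236, 39), (215, 436, -238, 39), (216, 437, -239, 36), (217, 437, -240, 34), (218, 437, -240, 30), (219, 435, -238, 24), (220, 436, -240, 23), (221, 435, -240, 19), (222, 435, -240, 15), (223, 436, -241, 13), (224, 429, -235, 0), (225, 431, -237, 0)]
202 [(210, 458, -253, 79), (211, 437, -234, 50), (212, 435, -232, 44), (213, 438, -235, 44), (214, 436, -234, 39), (215, 437, -235, 37), (216, 438, -237, 36), (217, 437, -236, 31), (218, 437, -236, 28), (219, 438, -238, 26), (220, 436, -236, 20), (221, 437, -238, 18), (222, 437, -238, 15), (223, 436, -237, 10), (224, 432, -235, 2), (225, 433, -236, 0)]
220 [(210, 456, -191, 32), (211, 456
[... 310 characters left out ...]
 4)]
221 [(210, 457, -188, 30), (211, 457, -188, 27), (212, 457, -188, 23), (213, 458, -190, 22), (214, 456, -188, 16), (215, 456, -188, 12), (216, 457, -189, 10), (217, 453, -186, 2), (218, 455, -188, 1), (219, 457, -190, 1), (220, 460, -193, 1), (221, 463, -197, 2), (222, 463, -197, 0), (223, 473, -208, 9), (224, 472, -207, 5), (225, 473, -208, 2)]
222 [(210, 457, -184, 28), (211, 459, -187, 27), (212, 458, -186, 23), (213, 458, -186, 20), (214, 458, -186, 16), (215, 458, -187, 13), (216, 458, -187, 9), (217, 455, -183, 1), (218, 457, -186, 0), (219, 460, -190, 2), (220, 462, -192, 1), (221, 464, -194, 0), (222, 465, -196, 0), (223, 468, -199, 0), (224, 470, -202, 0), (225, 472, -203, -1)]
```

>>> step_arm --pt "0.5 0 0 -0.12 0" --pt "0.5 0 0 -0.12 0" --pt "0.5 0 0 0 0" --pt "0 0 0 0 0" --pt "0 0 0 0 0" --pt "0 0 0 0 0" --pt "0 0 0 0 0" --pt "0 0 0 0 0" --pt "0 0 0 0 0" --squeeze 20

```text
time: 5.95
tool_pos: [0.4384, -0.2086, -0.0004]
tool_rot: [3.141, -0.0, -0.397]
contact_force: [0.2, -0.6, 0.7]
opening: 0.0197
```

>>> step_arm --pt "0 0 0 0.5 0" --pt "0 0 0 1 0" --pt "0 0 0 1 0" --pt "0 0 0 1 0" --pt "0 0 0.8 1 0.2" --pt "0 0 1 1 0.4" --pt "0 0 1 1 0.4" --pt "0 0 1 1 0.4" --pt "0 0 1 0 0.4" --pt "0 0 1 0 0.4" --pt "0 0 1 0 0.4" --pt "0 0 1 0 0.4"

```text
time: 7.15
tool_pos: [0.4381, -0.0125, 0.1871]
tool_rot: [3.142, -0.0, -0.156]
contact_force: [-0.5, -0.2, -0.4]
opening: 0.0195
```

>>> step_arm --pt "0 0 1 0 0.4" --pt "0 0 1 0 0.4" --pt "0 0 1 0 0.4" --pt "0 0 1 0 0.4" --pt "0 0 1 0 0.4" --pt "0 0 1 0 0.4" --pt "0 0 1 0 0.4" --pt "0 0 1 0 0.4" --pt "0 0 0.6 0 0.4" --pt "0 0 0 0 0" --pt "0 0 0 0 0"

```text
time: 8.25
tool_pos: [0.4381, 0.2012, 0.1868]
tool_rot: [3.141, 0.001, 0.131]
contact_force: [-0.4, -0.6, -0.5]
opening: 0.0194
```

```bash
python3 look.py w5 red,yellow,green,blue 0.02
```

```text
8.3 [0.4382 0.2009 0.1869] [3.1411e+00 6.0000e-04 1.3050e-01] [ 0.6  0.5 -0.6] 0.019596299668043837
red 11034 [143.9 102.3] [0.5085 0.3307] ang 0.114 len [0.1673 0.0764] from tcp [0.0703 0.1298] mid if nozzle along/against ang [0.0753 0.1304] [0.0653 0.1293]
red 1749 [251.7 243.3] [0.3581 0.1913] ang 0.133 len [0.0672 0.0457] from tcp [-0.0801 -0.0096] mid if nozzle along/against ang [-0.0751 -0.0089] [-0.085  -0.0102]
yellow 10342 [288.6 100.6] [0.5311 0.1737] ang 0.196 len [0.1649 0.0729] from tcp [ 0.0929 -0.0272] mid if nozzle along/against ang [ 0.0978 -0.0262] [ 0.088  -0.0282]
green 10776 [356.2 105.9] [0.5356 0.0991] ang 0.113 len [0.1661 0.0759] from tcp [ 0.0975 -0.1018] mid if nozzle along/against ang [ 0.1024 -0.1013] [ 0.0925 -0.1024]
green 532 [494.  209.5] [ 0.4423 -0.0988] ang -0.609 len [0.033  0.0266] from tcp [ 0.0042 -0.2996] mid if nozzle along/against ang [ 0.0083 -0.3025] [ 1.000e-04 -2.968e-01]
blue 10383 [213.1 100.5] [0.5202 0.2557] ang 0.061 len [0.165  0.0727] from tcp [0.0821 0.0548] mid if nozzle along/against ang [0.0871 0.0551] [0.0771 0.0545]
```

View pics/w5.png

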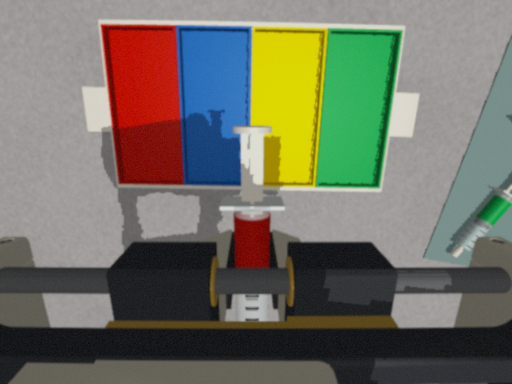

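```bash
python3 - <<'E'
from h import *
c=load("pics/w5.npz"); U=np.zeros((384,512),np.uint8); 
for col in ["red","blue","yellow","green"]:
    for a,ce,m in blobs(c["pixels"],col,5000):
        U|=m.astype(np.uint8)
        for z in (.0205,):
            q=cast(c,axis(m),z)[:,:2].astype(np.float32); r=cv2.minAreaRect(q); print(col,z,np.round(r[0],4),np.round(r[1],4),r[2])
q=cast(c,axis(U),.0205)[:,:2].astype(np.float32); r=cv2.minAreaRect(q); print("all",np.round(r[0],4),np.round(r[1],4),r[2])
E
```

```text
red 0.0205 [0.5025 0.3299] [0.1676 0.0766] 6.63385534286499
blue 0.0205 [0.5116 0.2528] [0.1669 0.0759] 6.564846515655518
yellow 0.0205 [0.5204 0.175 ] [0.1682 0.0773] 6.675260066986084
green 0.0205 [0.5297 0.0983] [0.1667 0.0761] 6.581635475158691
all [0.516  0.2143] [0.1683 0.3094] 6.45137882232666
```

>>> step_arm --pt "0 0.43 0.86 0 -0.2" --pt "0 0.43 0.86 0 0" --pt "0 0.43 0.86 0 0" --pt "0 0.43 0.86 0 0" --pt "0 0.43 0.86 -0.5 0" --pt "0 0.43 0.86 -1 0" --pt "0 0 0 -1 0" --pt "0 0 0 -1 0" --pt "0 0 0 -1 0" --pt "0 0 0 -0.8 0" --pt "0 0 0 0 0" --pt "0 0 0 0 0"

```text
time: 9.5
tool_pos: [0.5033, 0.3297, 0.0549]
tool_rot: [3.141, 0.0, 0.114]
contact_force: [0.4, -0.4, -0.2]
opening: 0.0196
```

```bash
python3 look.py w6 red 0.02
```

```text
9.55 [0.5038 0.3302 0.0556] [-3.1412e+00 -1.5000e-03  1.1420e-01] [-0.5  0.6  0. ] 0.019325740653504675
red 12448 [252.6 173.2] [0.5387 0.3341] ang 0.113 len [0.1136 0.0818] from tcp [0.0349 0.0039] mid if nozzle along/against ang [0.0399 0.0045] [0.0299 0.0034]
red 168 [231.7 308.4] [0.4266 0.3382] ang -0.047 len [0.0236 0.0066] from tcp [-0.0772  0.008 ] mid if nozzle along/against ang [-0.0722  0.0078] [-0.0821  0.0083]
red 179 [271.7 308. ] [0.4308 0.3058] ang 0.289 len [0.0243 0.0067] from tcp [-0.073  -0.0244] mid if nozzle along/against ang [-0.0682 -0.023 ] [-0.0778 -0.0258]
```

View pics/w6.png

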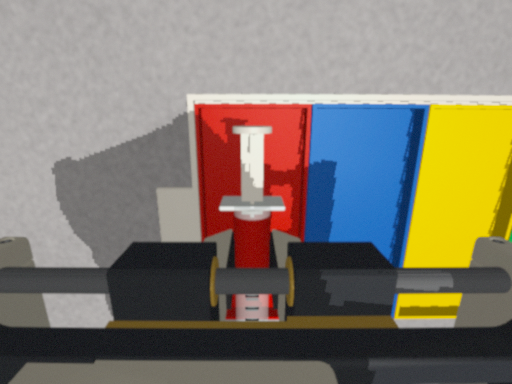

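>>> step_arm --pt "0 0 0 -0.8 0" --pt "0 0 0 -0.6 0" --pt "0 0 0 -0.3 0" --pt "0 0 0 -0.2 0" --pt "0 0 0 0 0"

```text
time: 10.05
tool_pos: [0.5031, 0.3305, 0.0074]
tool_rot: [-3.142, -0.0, 0.115]
contact_force: [-0.6, -0.1, 0.4]
opening: 0.0192
```

>>> step_arm --pt "0 0 0 -0.04 0" --pt "0 0 0 -0.04 0" --pt "0 0 0 0 0" --pt "0 0 0 0 0"

```text
time: 10.45
tool_pos: [0.503, 0.3305, 0.0053]
tool_rot: [-3.142, -0.0, 0.115]
contact_force: [-0.1, 0.8, -0.4]
opening: 0.0198
```

>>> step_arm --pt "0.28 0 0 0 0" --pt "0.28 0 0 0 0" --pt "0.28 0 0 0 0" --pt "0.28 0 0 0.3 0" --pt "0.28 0 0 0.6 0" --pt "0.28 0 0 1 0" --pt "0.28 0 0 1 0" --pt "0.28 0 0 1 0" --pt "0.5 0 -0.8 1 0" --pt "0.5 0 -1 0 -0.5" --pt "0.5 0 -1 0 -0.5" --pt "0.5 0 -1 0 -0.5"

```text
time: 11.65
tool_pos: [0.5029, 0.2346, 0.1285]
tool_rot: [-3.141, -0.001, -0.006]
contact_force: [0.2, -1.1, -0.8]
opening: 0.0458
```

```bash
cat > sc.py <<'E'
import sys
from h import *
n=sys.argv[1]; c=grab("scene"); np.savez(f"pics/{n}.npz",**c)
cv2.imwrite(f"pics/{n}.png",cv2.resize(c["pixels"][100:300,130:380],None,fx=3,fy=3,interpolation=cv2.INTER_CUBIC))
E
python3 sc.py s7
```

```text
(no output)
```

View pics/s7.png

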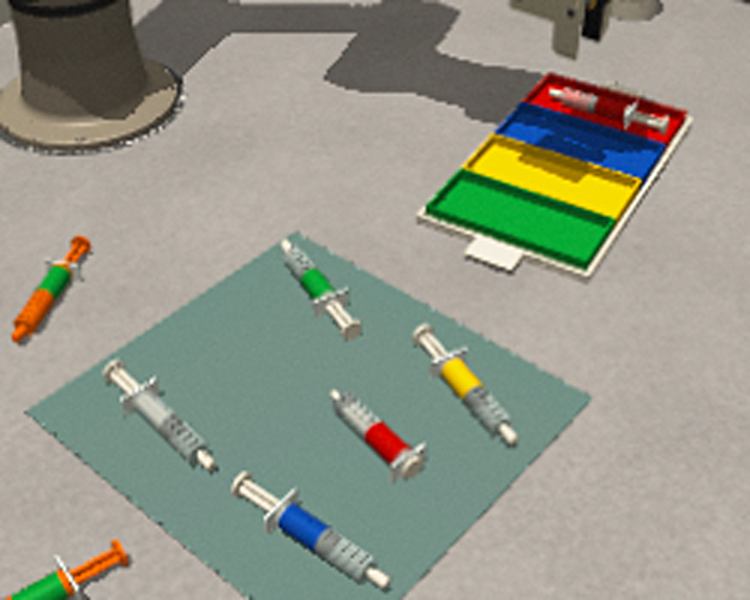

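>>> step_arm --pt "0.5 -0.2 -0.96 0 -0.4" --pt "0.5 -0.2 -0.96 0 -0.4" --pt "0.5 -0.2 -0.96 0 -0.4" --pt "0.5 -0.2 -0.96 0 -0.4" --pt "0.5 -0.2 -0.96 0 -0.4" --pt "0.5 -0.2 -0.96 0 -0.4" --pt "0.5 -0.2 -0.96 0 -0.4" --pt "0.5 -0.2 -0.96 0 -0.4" --pt "0.5 -0.2 -0.96 0 -0.4" --pt "0.5 -0.2 -0.96 0 -0.4" --pt "0.5 -0.2 -0.96 0 -0.4" --pt "0.5 -0.2 -0.96 -0.4 -0.4"

```text
time: 12.9
tool_pos: [0.4437, -0.0537, 0.1189]
tool_rot: [-3.141, -0.004, -0.39]
contact_force: [0.2, 0.4, -0.3]
opening: 0.0456
```

>>> step_arm --pt "0.5 -0.2 -0.96 -0.4 -0.4" --pt "0.5 -0.2 -0.96 -0.4 -0.4" --pt "0.5 0 0 0 0" --pt "0.5 0 0 0 0"

```text
time: 13.3
tool_pos: [0.4329, -0.1007, 0.0979]
tool_rot: [-3.141, -0.0, -0.454]
contact_force: [-0.3, 0.4, 0.7]
opening: 0.0458
```

```bash
python3 look.py w8 green,yellow 0.012
```

```text
13.35 [ 0.4332 -0.1003  0.0981] [-3.1414e+00 -6.0000e-04 -4.5270e-01] [ 1.3  0.8 -0.2] 0.045778515684219055
green 6865 [ 37.2 210.6] [0.5111 0.0836] ang -0.134 len [0.1106 0.061 ] from tcp [0.0779 0.1839] mid if nozzle along/against ang [0.0829 0.1832] [0.0729 0.1845]
green 817 [253.8 195.5] [ 0.4373 -0.1037] ang -0.408 len [0.0341 0.0203] from tcp [ 0.0041 -0.0035] mid if nozzle along/against ang [ 0.0087 -0.0055] [-0.0005 -0.0015]
green 190 [453.3 302.4] [ 0.2447 -0.2387] ang -0.26 len [0.02   0.0131] from tcp [-0.1885 -0.1384] mid if nozzle along/against ang [-0.1837 -0.1397] [-0.1933 -0.1372]
yellow 347 [179.7   5.9] [ 0.5972 -0.1184] ang 1.091 len [0.0214 0.0087] from tcp [ 0.1641 -0.0181] mid if nozzle along/against ang [ 0.1664 -0.0137] [ 0.1617 -0.0225]
```

View pics/w8.png

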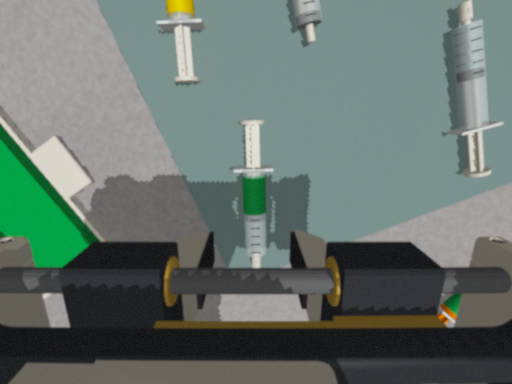

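>>> step_arm --pt "0.5 -0.02 -0.06 -1 0.35" --pt "0.5 0 0 -1 0" --pt "0.5 0 0 -1 0" --pt "0.5 0 0 -0.6 0" --pt "0.5 0 0 -0.34 0" --pt "0.5 0 0 0 0" --pt "0 0 0 0 0" --pt "0 0 0 0 0" --pt "0 0 0 0 0" --pt "0 0 0 0 0" --pt "0 0 0 0 0" --pt "0 0 0 0 0"

```text
time: 14.55
tool_pos: [0.4326, -0.1021, -0.0006]
tool_rot: [-3.142, -0.001, -0.425]
contact_force: [0.4, 2.0, 4.6]
opening: 0.0187
```

>>> step_arm --pt "0 0 0 0.3 0" --pt "0 0 0 1 0" --pt "0 0 0 1 0" --pt "0 0 0 1 0" --pt "0 0.43 0.89 0.5 0.75" --pt "0 0.43 0.89 0 0.75" --pt "0 0.43 0.89 0 0.75" --pt "0 0.43 0.89 0 0.75" --pt "0 0.43 0.89 0 0.75" --pt "0 0.43 0.89 0 0.75" --pt "0 0.43 0.89 0 0.75" --pt "0 0.43 0.89 0 0.75"

```text
time: 15.75
tool_pos: [0.5185, 0.0769, 0.0943]
tool_rot: [3.141, 0.0, 0.058]
contact_force: [-0.3, 0.3, 0.1]
opening: 0.0197
```

>>> step_arm --pt "0 0.43 0.89 0 0.75" --pt "0 0 0 0 0" --pt "0 0 0 0 0"

```text
time: 16.05
tool_pos: [0.5286, 0.0983, 0.094]
tool_rot: [3.141, 0.001, 0.116]
contact_force: [-0.4, 0.4, 0.4]
opening: 0.0192
```

```bash
python3 look.py w9 green 0.02; python3 sc.py s9
```

```text
16.1 [0.5285 0.0978 0.094 ] [3.1413e+00 1.0000e-03 1.1460e-01] [-0.1 -0.7  0.2] 0.01934397119596149
green 9794 [253.9 173.8] [0.5551 0.1004] ang 0.11 len [0.14   0.0818] from tcp [0.0266 0.0026] mid if nozzle along/against ang [0.0316 0.0031] [0.0216 0.002 ]
```

View pics/w9.png

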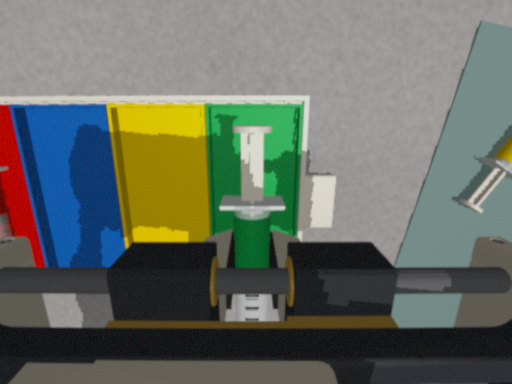

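View pics/s9.png

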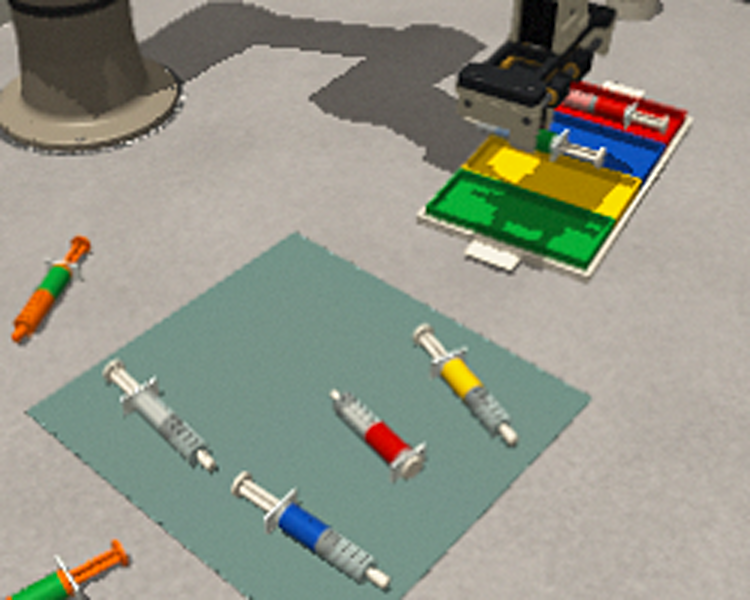

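>>> step_arm --pt "0 0.02 0 -1 0" --pt "0 0 0 -1 0" --pt "0 0 0 -0.8 0" --pt "0 0 0 -0.4 0" --pt "0 0 0 -0.26 0" --pt "0 0 0 -0.08 0" --pt "0 0 0 0 0" --pt "0 0 0 0 0"

```text
time: 16.95
tool_pos: [0.5302, 0.0982, 0.0063]
tool_rot: [3.141, -0.001, 0.115]
contact_force: [0.6, 0.4, -0.3]
opening: 0.0194
```

>>> step_arm --pt "0.28 0 0 0 0" --pt "0.28 0 0 0 0" --pt "0.28 0 0 0 0" --pt "0.28 0 0 0.3 0" --pt "0.28 0 0 0.6 0" --pt "0.28 0 0 1 0" --pt "0.28 0 0 1 0" --pt "0.5 0 0 1 0"

```text
time: 17.75
tool_pos: [0.5295, 0.0982, 0.1045]
tool_rot: [3.141, -0.0, 0.115]
contact_force: [-0.3, 0.0, -0.3]
opening: 0.0298
```

>>> step_arm --pt "0.5 0.1 -0.97 0.2 -0.7" --pt "0.5 0.1 -0.97 0.2 -0.7" --pt "0.5 0.1 -0.97 0.2 -0.7" --pt "0.5 0.1 -0.97 0 -0.7" --pt "0.5 0.1 -0.97 0 -0.7" --pt "0.5 0.1 -0.97 0 -0.7" --pt "0.5 0.1 -0.97 0 -0.7" --pt "0.5 0.1 -0.97 0 -0.7" --pt "0.5 0.1 -0.97 0 -0.7" --pt "0.5 0 0 0 0" --pt "0.5 0 0 0 0"

```text
time: 18.85
tool_pos: [0.5519, -0.1201, 0.1183]
tool_rot: [-3.141, 0.0, -0.389]
contact_force: [-0.2, 0.7, -0.8]
opening: 0.0457
```

```bash
python3 look.py w10 yellow,blue,red 0.012; python3 sc.py s10
```

```text
18.9 [ 0.5519 -0.1195  0.1183] [-3.1414e+00  3.0000e-04 -3.8820e-01] [ 0.8 -0.2  0.1] 0.04592961455137834
yellow 831 [233.3 142.1] [ 0.606  -0.1227] ang -0.415 len [0.0348 0.0202] from tcp [ 0.0541 -0.0032] mid if nozzle along/against ang [ 0.0587 -0.0052] [ 0.0495 -0.0011]
yellow 149 [ 52.6 321.2] [0.4995 0.1476] ang -0.076 len [0.024  0.0108] from tcp [-0.0524  0.2671] mid if nozzle along/against ang [-0.0474  0.2667] [-0.0574  0.2675]
blue 1145 [441.1  66.3] [ 0.5979 -0.3159] ang 0.016 len [0.0341 0.0239] from tcp [ 0.046  -0.1964] mid if nozzle along/against ang [ 0.051  -0.1963] [ 0.041  -0.1965]
red 900 [331.7 110. ] [ 0.5988 -0.2159] ang -0.24 len [0.0341 0.0205] from tcp [ 0.0469 -0.0964] mid if nozzle along/against ang [ 0.0517 -0.0976] [ 0.042  -0.0952]
```

View pics/w10.png

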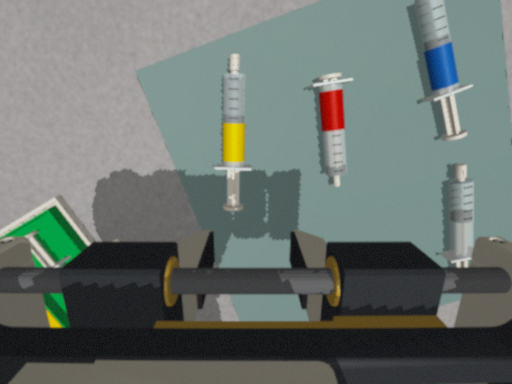

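View pics/s10.png

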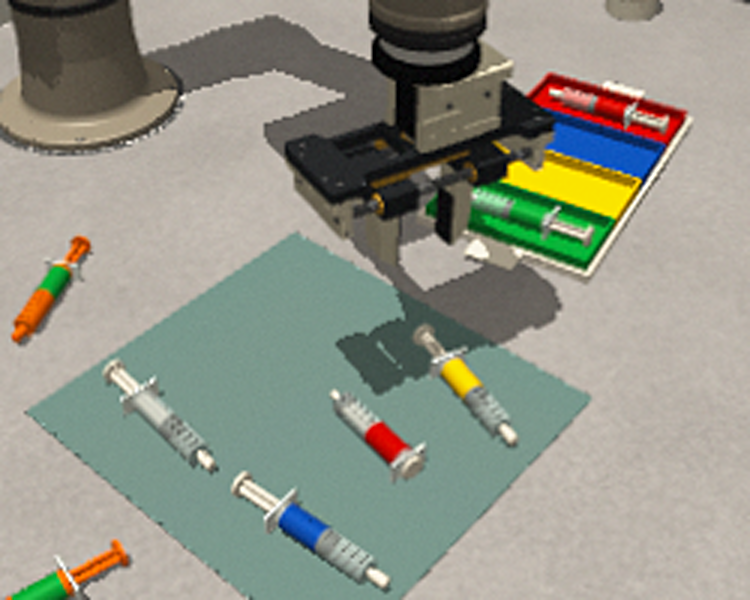

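>>> step_arm --pt "0.5 0.78 -0.07 -0.5 -0.3" --pt "0.5 0.78 -0.07 -0.5 0" --pt "0.5 0.78 -0.06 -0.5 0" --pt "0.5 0 0 -1 0" --pt "0.5 0 0 -1 0" --pt "0.5 0 0 -0.8 0" --pt "0.5 0 0 -0.4 0" --pt "0.5 0 0 0 0" --pt "0.5 0 0 0 0"

```text
time: 19.85
tool_pos: [0.6111, -0.1246, 0.0012]
tool_rot: [-3.142, -0.001, -0.412]
contact_force: [-0.3, 0.0, 0.1]
opening: 0.0459
```

>>> step_arm --pt "0 0 0 0 0" --pt "0 0 0 0 0" --pt "0 0 0 0 0" --pt "0 0 0 0 0" --pt "0 0 0 0 0" --pt "0 0 0 0 0"

```text
time: 20.45
tool_pos: [0.6108, -0.1252, 0.0009]
tool_rot: [3.142, -0.0, -0.413]
contact_force: [-0.3, 0.7, 3.8]
opening: 0.0192
```

>>> step_arm --pt "0 0 0 0.3 0" --pt "0 0 0 1 0" --pt "0 0 0 1 0" --pt "0 0 0 1 0" --pt "0 -0.3 1 0.5 0.55" --pt "0 -0.3 1 0 0.55" --pt "0 -0.3 1 0 0.55" --pt "0 -0.3 1 0 0.55" --pt "0 -0.3 1 0 0.55" --pt "0 -0.3 1 0 0.55" --pt "0 -0.3 1 0 0.55" --pt "0 -0.3 1 0 0.55"

```text
time: 21.65
tool_pos: [0.5502, 0.076, 0.0959]
tool_rot: [-3.142, -0.0, -0.059]
contact_force: [-0.1, 0.1, -0.2]
opening: 0.0195
```

>>> step_arm --pt "0 -0.3 1 0 0.55" --pt "0 -0.3 1 0 0.55" --pt "0 -0.3 1 0 0.55" --pt "0 -0.3 1 0 0.55" --pt "0 0 0 0 0" --pt "0 0 0 0 0"

```text
time: 22.25
tool_pos: [0.5206, 0.1753, 0.0958]
tool_rot: [3.141, -0.0, 0.116]
contact_force: [0.1, 0.3, -0.4]
opening: 0.0195
```

```bash
python3 look.py w11 yellow 0.02; python3 sc.py s11
```

```text
22.3 [0.5208 0.1746 0.0957] [ 3.1412e+00 -3.0000e-04  1.1500e-01] [ 0.5 -0.4 -0.1] 0.01953828823384718
yellow 9905 [253.4 170.7] [0.5494 0.1781] ang 0.113 len [0.1395 0.0843] from tcp [0.0286 0.0034] mid if nozzle along/against ang [0.0336 0.004 ] [0.0236 0.0028]
```

View pics/w11.png

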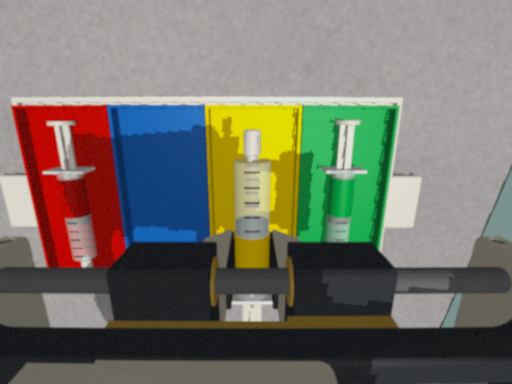

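View pics/s11.png

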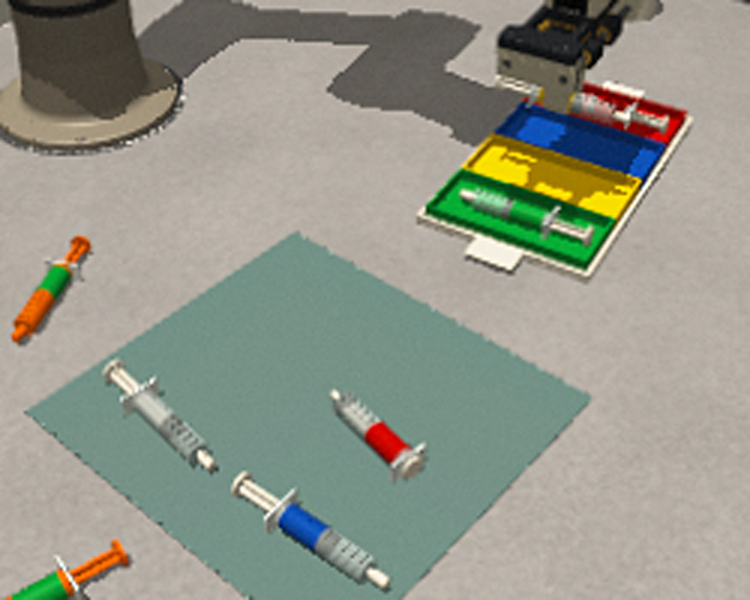

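>>> step_arm --pt "0 0 0 -1 0" --pt "0 0 0 -1 0" --pt "0 0 0 -0.8 0" --pt "0 0 0 -0.4 0" --pt "0 0 0 -0.28 0" --pt "0 0 0 -0.08 0" --pt "0 0 0 0 0" --pt "0 0 0 0 0"

```text
time: 23.15
tool_pos: [0.5212, 0.175, 0.0073]
tool_rot: [-3.142, -0.002, 0.115]
contact_force: [-0.2, 0.3, 0.6]
opening: 0.0191
```

>>> step_arm --pt "0.28 0 0 0 0" --pt "0.28 0 0 0 0" --pt "0.28 0 0 0 0" --pt "0.28 0 0 0.3 0" --pt "0.28 0 0 0.6 0" --pt "0.28 0 0 1 0" --pt "0.28 0 0 1 0" --pt "0.5 0 0 1 0"

```text
time: 23.95
tool_pos: [0.5205, 0.175, 0.1056]
tool_rot: [3.142, -0.0, 0.115]
contact_force: [0.4, -0.4, 0.8]
opening: 0.03
```

>>> step_arm --pt "0.5 0.06 -0.97 0.1 -0.06" --pt "0.5 0.06 -0.97 0.1 -0.06" --pt "0.5 0.06 -0.97 0.1 -0.06" --pt "0.5 0.06 -0.97 0.1 -0.06" --pt "0.5 0.06 -0.97 0.1 -0.06" --pt "0.5 0.06 -0.97 0 -0.06" --pt "0.5 0.06 -0.97 0 -0.06" --pt "0.5 0.06 -0.97 0 -0.06" --pt "0.5 0.06 -0.97 0 -0.06" --pt "0.5 0.06 -0.97 0 -0.06" --pt "0.5 0.06 -0.97 0 -0.06" --pt "0.5 0.06 -0.97 0 -0.06"

```text
time: 25.15
tool_pos: [0.5386, -0.1171, 0.1172]
tool_rot: [3.141, -0.001, 0.057]
contact_force: [-0.0, -0.1, -0.4]
opening: 0.0455
```

>>> step_arm --pt "0.5 0.06 -0.97 0 -0.06" --pt "0.5 0.06 -0.97 0 -0.06" --pt "0.5 0.06 -0.97 0 -0.06" --pt "0.5 0.06 -0.97 0 -0.06" --pt "0.5 0.06 -0.97 0 -0.06" --pt "0.5 0.06 -0.97 0 -0.06" --pt "0.5 0.06 -0.97 0 -0.06" --pt "0.5 0.06 -0.97 0 -0.06" --pt "0.5 0 0 0 0" --pt "0.5 0 0 0 0"

```text
time: 26.15
tool_pos: [0.5504, -0.31, 0.1167]
tool_rot: [-3.141, 0.0, 0.018]
contact_force: [-0.0, -0.8, 0.2]
opening: 0.0456
```

```bash
python3 look.py w12 blue,red 0.012
```

```text
26.2 [ 0.5504 -0.3094  0.1167] [-3.1411e+00  3.0000e-04  1.9300e-02] [-0.3  0.6 -0.5] 0.045938464965219035
blue 795 [259.  147.2] [ 0.5974 -0.3149] ang 0.001 len [0.0336 0.0202] from tcp [ 0.047  -0.0055] mid if nozzle along/against ang [ 0.052  -0.0055] [ 0.042  -0.0056]
red 831 [151.  144.8] [ 0.5977 -0.2149] ang -0.272 len [0.0342 0.0207] from tcp [0.0472 0.0945] mid if nozzle along/against ang [0.0521 0.0931] [0.0424 0.0958]
```

View pics/w12.png

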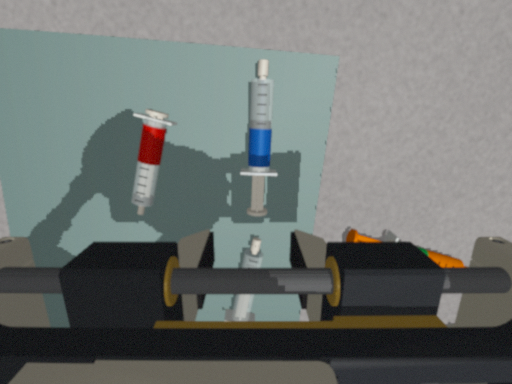

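>>> step_arm --pt "0.5 0.7 -0.07 -0.5 -0.2" --pt "0.5 0.7 -0.07 -0.5 0" --pt "0.5 0.68 -0.08 -0.5 0" --pt "0.5 0 0 -1 0" --pt "0.5 0 0 -1 0" --pt "0.5 0 0 -0.8 0" --pt "0.5 0 0 -0.34 0" --pt "0.5 0 0 0 0" --pt "0.5 0 0 0 0"

```text
time: 27.1
tool_pos: [0.6033, -0.3153, 0.0016]
tool_rot: [3.141, -0.001, 0.004]
contact_force: [-0.7, 0.8, 0.4]
opening: 0.046
```

>>> step_arm --pt "0 0 0 0 0" --pt "0 0 0 0 0" --pt "0 0 0 0 0" --pt "0 0 0 0 0" --pt "0 0 0 0 0" --pt "0 0 0 0 0"

```text
time: 27.7
tool_pos: [0.6027, -0.3157, 0.0009]
tool_rot: [3.141, -0.0, 0.003]
contact_force: [-0.3, 0.0, 2.5]
opening: 0.0195
```

>>> step_arm --pt "0 0 0 0.3 0" --pt "0 0 0 1 0" --pt "0 0 0 1 0" --pt "0 0 0 1 0" --pt "0 -0.15 0.95 0.5 0.06" --pt "0 -0.15 0.95 0 0.06" --pt "0 -0.15 0.95 0 0.06" --pt "0 -0.15 0.95 0 0.06" --pt "0 -0.15 0.95 0 0.06" --pt "0 -0.15 0.95 0 0.06" --pt "0 -0.15 0.95 0 0.06" --pt "0 -0.15 0.95 0 0.06"

```text
time: 28.9
tool_pos: [0.5724, -0.1246, 0.0959]
tool_rot: [3.141, -0.0, 0.042]
contact_force: [0.7, -0.2, 0.3]
opening: 0.0189
```

>>> step_arm --pt "0 -0.15 0.95 0 0.06" --pt "0 -0.15 0.95 0 0.06" --pt "0 -0.15 0.95 0 0.06" --pt "0 -0.15 0.95 0 0.06" --pt "0 -0.15 0.95 0 0.06" --pt "0 -0.15 0.95 0 0.06" --pt "0 -0.15 0.95 0 0.06" --pt "0 -0.15 0.95 0 0.06" --pt "0 -0.15 0.95 0 0.06" --pt "0 -0.15 0.95 0 0.06" --pt "0 -0.15 0.95 0 0.06" --pt "0 -0.15 0.95 0 0.06"

```text
time: 30.1
tool_pos: [0.5274, 0.1604, 0.0959]
tool_rot: [3.142, -0.0, 0.099]
contact_force: [0.7, 0.0, -0.3]
opening: 0.0195
```

>>> step_arm --pt "0 -0.15 0.95 0 0.06" --pt "0 -0.15 0.95 0 0.06" --pt "0 -0.15 0.95 0 0.02" --pt "0 -0.15 0.89 0 0" --pt "0 0 0 0 0" --pt "0 0 0 0 0"

```text
time: 30.7
tool_pos: [0.5125, 0.253, 0.0957]
tool_rot: [3.141, -0.0, 0.112]
contact_force: [-0.3, 0.3, 0.1]
opening: 0.0193
```

```bash
python3 look.py w13 blue 0.02
```

```text
30.75 [0.5126 0.2524 0.0956] [3.1411e+00 1.0000e-04 1.1060e-01] [-0.  -0.2  0.3] 0.019226986521065376
blue 8272 [253.  160.6] [0.5505 0.257 ] ang 0.152 len [0.1082 0.0882] from tcp [0.0379 0.0046] mid if nozzle along/against ang [0.0428 0.0053] [0.0329 0.0038]
blue 1010 [251.6 253.1] [0.4663 0.2486] ang -1.546 len [0.0336 0.0295] from tcp [-0.0463 -0.0038] mid if nozzle along/against ang [-0.0462 -0.0088] [-0.0465  0.0012]
```

View pics/w13.png

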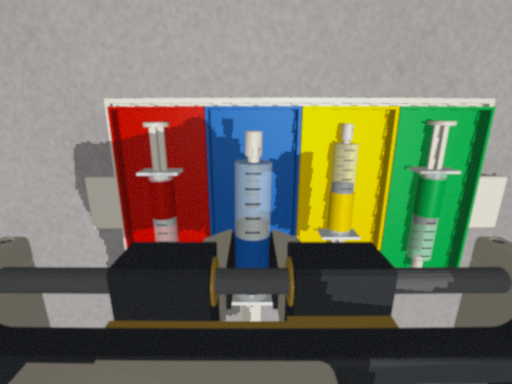

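>>> step_arm --pt "0 -0.03 0 -1 0" --pt "0 0 0 -1 0" --pt "0 0 0 -0.8 0" --pt "0 0 0 -0.4 0" --pt "0 0 0 -0.28 0" --pt "0 0 0 -0.08 0" --pt "0 0 0 0 0" --pt "0 0 0 0 0"

```text
time: 31.55
tool_pos: [0.5125, 0.2531, 0.0074]
tool_rot: [-3.141, -0.002, 0.11]
contact_force: [-0.3, -0.3, 0.2]
opening: 0.0195
```

>>> step_arm --pt "0.28 0 0 0 0" --pt "0.28 0 0 0 0" --pt "0.28 0 0 0 0" --pt "0.28 0 0 0.3 0" --pt "0.28 0 0 0.6 0" --pt "0.28 0 0 1 0" --pt "0.28 0 0 1 0" --pt "0.28 0 0 1 0" --pt "0.28 -0.5 -0.5 1 0" --pt "0.28 -1 -0.5 1 0" --pt "0.28 -1 -0.5 0 0" --pt "0.28 -1 -0.5 0 0"

```text
time: 32.75
tool_pos: [0.4239, 0.2026, 0.1554]
tool_rot: [-3.141, -0.003, 0.11]
contact_force: [-0.5, 0.1, 0.2]
opening: 0.0253
```

>>> step_arm --pt "0.28 0 0 0 0" --pt "0.28 0 0 0 0" --pt "0.28 0 0 0 0"

```text
time: 33.05
tool_pos: [0.4254, 0.2033, 0.1545]
tool_rot: [-3.141, -0.002, 0.11]
contact_force: [0.2, -0.4, -0.0]
opening: 0.026
```

```bash
python3 look.py w14 blue 0.02; python3 sc.py s14; python3 - <<'E'
from h import *
c=load("pics/w14.npz"); P=c["pose"]
# per section: white/bright low-saturation extent (cap+disc+flange) at axis height
secs={"red":(.5027,.3302),"blue":(.5116,.2527),"yellow":(.5205,.1752),"green":(.5294,.0977)}
img=c["pixels"]; h=cv2.cvtColor(img,cv2.COLOR_BGR2HSV)
v,u=np.mgrid[0:250,0:512]; uv=np.c_[u.ravel(),v.ravel()]
w=cast(c,uv,.018)[:,:2]; ok=((h[:250,:,1]<70)&(h[:250,:,2]>110)).ravel()
cs,sn=np.cos(.1143),np.sin(.1143)
d=load("pics/s14.npz")
rz=c["range_z"][:250].ravel()
K=c["camera_matrix"]; n=cv2.undistortPoints(uv[:,None,:].astype(float),K,np.array([float(c["k1"]),0,0,0.]))[:,0]
X=np.c_[n*rz[:,None],rz]@P[:3,:3].T+P[:3,3]
for k,s in secs.items():
    q=(X[:,:2]-s)@np.array([[cs,-sn],[sn,cs]]); m=(abs(q[:,0])<.078)&(abs(q[:,1])<.030)&(X[:,2]>.014)&(X[:,2]<.045)
    z=X[m][:,2]; a=q[m]; print(k,m.sum(),"x",a[:,0].min().round(4),a[:,0].max().round(4),"y mean",a[:,1].mean().round(4),
     "top z by x",[np.percentile(z[(a[:,0]>x)&(a[:,0]<x+.03)],90).round(4) if ((a[:,0]>x)&(a[:,0]<x+.03)).sum()>5 else None for x in(-.06,-.03,0,.03)])
E
```

```text
33.1 [0.4254 0.2033 0.1542] [-3.1415e+00 -1.0000e-03  1.1050e-01] [-0.5  0.4  0.2] 0.02577651601901266
blue 12014 [212.2  88.9] [0.5185 0.2535] ang 0.121 len [0.1689 0.0818] from tcp [0.0932 0.0502] mid if nozzle along/against ang [0.0981 0.0508] [0.0882 0.0496]
red 2794 x -0.0659 0.0721 y mean -0.001 top z by x [np.float64(0.0285), np.float64(0.0286), np.float64(0.0286), np.float64(0.028)]
blue 2607 x -0.0678 0.0693 y mean 0.0007 top z by x [np.float64(0.0236), np.float64(0.0287), np.float64(0.0287), np.float64(0.0285)]
yellow 2622 x -0.0671 0.0698 y mean 0.0016 top z by x [np.float64(0.0239), np.float64(0.0289), np.float64(0.0288), np.float64(0.0286)]
green 2788 x -0.0647 0.0734 y mean 0.0037 top z by x [np.float64(0.0284), np.float64(0.0285), np.float64(0.0286), np.float64(0.0279)]
```

View pics/w14.png

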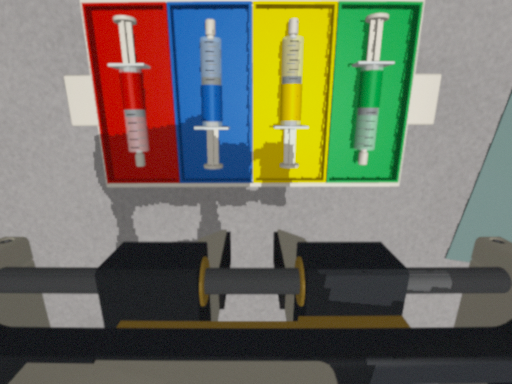

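View pics/s14.png

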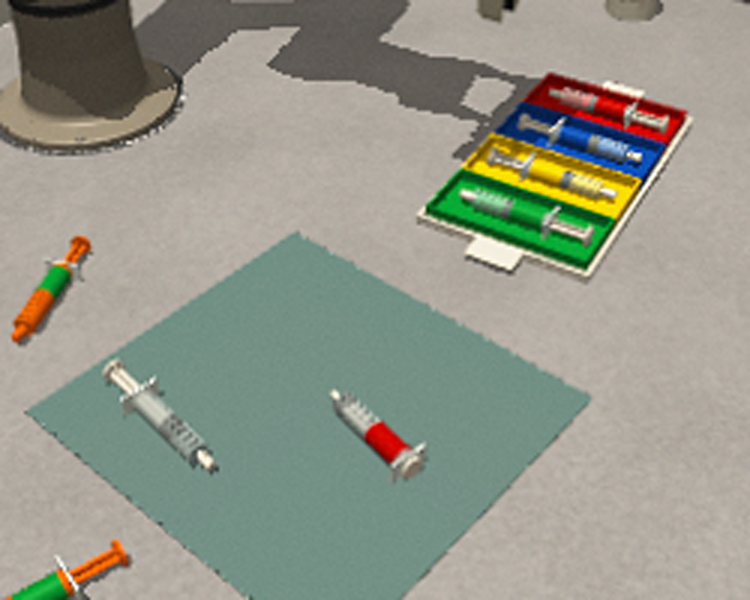

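All four are flat (barrel tops at about 28.5 mm along their length), within 5 mm of their section centres, and the look-alikes are where they started.

```bash
python3 -c "
from cell import hand_in
print(hand_in())"
```

```text
the job is handed in; nothing more can be done
None
```

The four filled syringes (red, green, yellow, blue) are each in the section of their own colour. I gripped each across the barrel, lowered it to the floor and only then released it. I handed the job in at about 33 s of the 99 s allowed.

**Last checks (wrist image and depth, gripper clear):**
- **Position:** all four lie within about 5 mm of their section centres, lengthwise and sideways.
- **Flatness:** barrel tops are level at about 28.5 mm. That puts each barrel axis about 10 mm above the floor.
- **Look-alikes:** the unlabelled syringe and the used red one look unmoved in the scene picture. I re-measured the used one up to the last pick, within about 1 mm each time, but judged the unlabelled one by eye only.

**What disagreed:**
- **Fingertip height:** the fingertips stood about 24 mm higher than the stated tool geometry and tool-height reading imply. The first close on the red syringe therefore shut just above the barrel, touching nothing. I measured the real tip height from the depth image and used it for every later grasp.
- **Scene camera:** its label positions were about 5 mm off the wrist camera's, so I took final grasp and tray positions from the wrist camera.

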